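# Shut the lapped leaves of an incubation chest

## Robot

A 7-joint arm with a two-finger parallel gripper is mounted at the origin on the work surface. World frame = base frame: x ahead of the robot, y to its left, z up, the work surface at z = 0. Lengths are in m, angles in rad, forces in N, time in s.
With the tool pointing down it reaches from about 0.4 to 0.875 m from the base axis. Payload 19.3 kg.
Tool frame: the origin (TCP) lies between the finger pads; the fingertips stand 17 mm ahead of it and the grasp point (between the pads) lies 2 mm behind it (bot.finger_overhang is the distance from the TCP to the fingertips, in m); z points along the fingers, y is the line along which they close (so a half turn about z gives the same grasp; the last joint's range is limited). The gripper opens to 85 mm and grips with 20 to 120 N. Pads are 22 mm wide; open, the fingers measure 114 mm over their backs; the gripper's body (76 mm by 85 mm) begins 54 mm behind the grasp point. The pads swing forward as they close: fully open they stand 13 mm farther back than shut.
Start: joints at [1.263, 0.521, -0.036, 1.599, 0.021, 1.021, -0.113], TCP at [0.147, -0.607, 0.228] pointing down, gripper open.
Joint ranges: [-2.91, 2.91], [-0.3, 2.13], [-1.5, 1.42], [0.17, 2.43], [-1.26, 4.41], [0.16, 1.93], [-2.52, 2.52]. Speed limits (rad/s): [1.89, 1.89, 2.39, 2.39, 3.01, 3.01, 3.01].

## Interface

Orientations are given as [roll, pitch, yaw] about the fixed x, y, z axes, in that order (R = Rz(yaw) Ry(pitch) Rx(roll)).
In Python, from workcell import observe, grab_frame, bot gives the robot as it stands.
- The arm moves only by the shell command python3 -m crank 'ROWS' [FORCE]. ROWS is a JSON object of lists of equal length, an entry for each row: "linear": the shift along the world's x, y, z each as a share of 0.25 m, from -1 to 1, a list of three; "delta_rot": the turn, a rotation vector about the world's x, y, z each as a share of 30 degrees, from -1 to 1, a list of three; "fingers": the opening, from -1 (shut) to 1 (fully open). In form: {"linear": [[dx, dy, dz], ...], "delta_rot": [[rx, ry, rz], ...], "fingers": [fingers, ...]}. A call has 1 to 5 rows; each row is the pose to reach, as a shift and turn from the pose commanded when the call began; what a row does not reach only later rows make up. A row lasts 1/10 s, in which the tool goes at most 50 mm and 8.59 degrees, less where a joint would pass 70% of its speed; a pose out of reach is approached as far as the arm can. A call with a number of a shift or a turn outside -1 to 1 is refused whole. A call with a gripper value outside its range is refused whole. The fingers move at their own pace and stop on an object; FORCE is the grip in N (left out, the last holds). Time passes only in rows, so rows that repeat a pose let the fingers close. It gives the time, the measured TCP pose, the force, the opening and the grip force at its end, in the units of the state.
- observe(): the state, without advancing time (a new reading comes with each control period).
- grab_frame(name): name is "scene" or "top" or "wrist"; returns a dict with "image" (420x560x3 uint8, red, green, blue), "mtx" (3x3 intrinsics, pixels), "k1" (the pictures are not rectified: a ray, as slopes to the right and down, at radius r is drawn at 1 + k1 r^2 times it, then the intrinsics apply), "xyz" and "orientation" of the camera in the world. Camera axes: x right, y down, z forward; pixel columns grow to the right and rows downward; lengths in m; the calibration is good to about 2 mm. A picture is of the moment at which its call begins. There is no depth.
- bot.job_done(): hands the job in; it is judged then, once.
The state is a dict: "clock": time; "qpos": joint angles; "qd": joint speeds; "joint_efforts": joint torques, N m; "position": TCP position; "tool_rot": TCP orientation; "force": force on the tool from outside, world axes, zero at the start; "moment": the same for the moment, N m; "grip_width": finger opening in m; "finger_force": force on a finger pad.
Only numpy, scipy, OpenCV 4.12 (cv2) and the standard library are available. Lean on these libraries where they do the work, as an engineer would, in place of code of your own. Each camera call takes 0.05 s, during which the arm holds its last target. There are 200 camera calls.

## Task

Shut the two-leaf lid of the grey slide chest so that the seam laps and no light gets in: first the white leaf with the low black stepped edge, fully down, and only then the blue leaf, so that its orange flange lies over the black step. Both leaves must end fully shut; do not shift or tip the green tube rack beside the chest.

Things in the scene. Friction and masses are not known exactly. Their poses are not given: they have to be found in the camera images.
- chest: Grey open-topped chest, fixed, 220 (x) by 200 (y) by 80 mm high, glass slides inside, at any yaw. Origin: centre of its underside, on the bench; z up. Two lid leaves hinge on its long walls, hinge lines along the chest's x at z = 80 mm: blue flanged leaf at y = +100 mm, white rebated leaf at y = -100 mm. Each leaf stays at whatever angle it is left; about 4 N at its free edge swings it.
- leaf_rebated (a joint): Opening angle of the white leaf, rad: 0 shut (level), 1.57 upright, 1.65 at most. 220 mm along the hinge. From the hinge line (lower outer edge when shut) inward it is white, 18 mm thick, for 84 mm, then a black step 9 mm thick, flush with its underside, to the free edge at 110 mm. Shut, its white top is 98 mm above the bench.
- leaf_flanged (a joint): Opening angle of the blue leaf, rad: 0 shut (level), 1.57 upright, 1.65 at most. 220 mm along the hinge. From the hinge line (lower outer edge when shut) inward it is blue, 18 mm thick, for 87 mm, then an orange flange 8.5 mm thick, flush with its top, to the free edge at 112 mm. Shut, its top is 98 mm above the bench. Shut too early, it holds the white leaf ajar.
- tube_rack: Loose green tube rack, 60 by 130 by 55 mm, with amber tubes with blue caps standing up to 81 mm high; a bystander beyond the chest's +x end. Origin: centre of its underside.

How it is judged:
By the outcome, as a careful person would: the job done as asked, in the order asked, and still so for the second after the job is handed in, with the robot touching nothing.
It also fails if it takes over 45 s, if anything falls off the work surface, if the arm or the gripper's body presses on something with over 40 N, if the wrist force passes 120 N, or if a joint passes its speed limit or range.

## Working session

There is one attempt and no reset: what is moved stays moved. The work goes in short steps, Python scripts to look and compute and a shell command to move; the robot and the scene stay as the last step left them, time stands still between calls to the robot, and variables do not carry over. Pictures are saved under pics/ and viewed, at most 10 in all, crops included, and the job is handed in when it is done.

```bash
ls; mkdir -p pics; python3 - <<'E'
from workcell import observe, grab_frame
import cv2, numpy as np, pickle
d={n:grab_frame(n) for n in("scene","top")}
pickle.dump(d,open('f0.pkl','wb'))
for n in d:
    cv2.imwrite(f'pics/{n}0.png',d[n]['image'][:,:,::-1]); print(n,d[n]['xyz'],d[n]['orientation'],d[n]['mtx'],d[n]['k1'])
s=observe();print(s['position'],s['tool_rot'],s['clock'],s['force'])
E
```

```text
pics
scene [1.09879072 0.35082309 0.7501344 ] [-2.39048921  0.00586114  2.05443371] [[456.95161385   0.         283.43652516]
 [  0.         456.95161385 210.5834677 ]
 [  0.           0.           1.        ]] -0.08414606442835357
top [0.42439054 0.0625712  0.77515331] [-2.95796214  0.03440911 -1.55583714] [[414.27822618   0.         273.35662268]
 [  0.         414.27822618 206.63046781]
 [  0.           0.           1.        ]] -0.037907223256956515
[ 0.14711626 -0.60713826  0.22749024] [-3.14060417e+00  7.43065571e-05  2.37760379e-01] 0.1 [-0.44024644 -0.64021441 -0.78686779]
```

View pics/scene0.png

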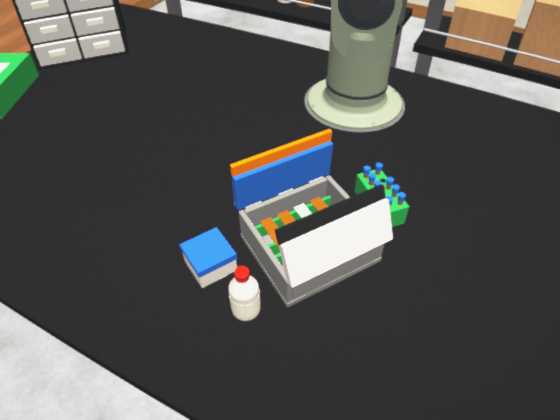

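View pics/top0.png

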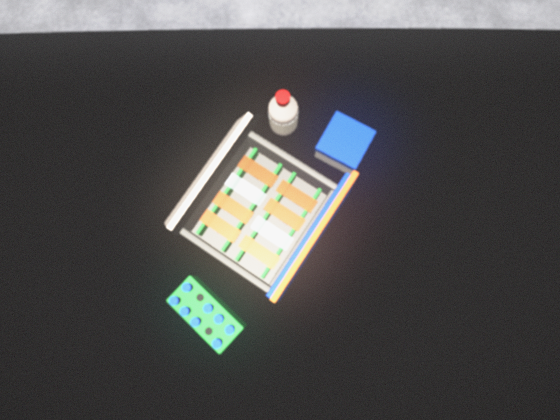

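The scene view shows both leaves open. The white one, with its black step, is at front right (335,235), tilted past half. The blue one, with its orange flange, is nearly upright at (283,170). The top view has the chest rim corners near (252,133), (338,186), (268,288) and (182,232), the rack at (205,315), the white leaf edge running (168,228)–(250,115), and the blue and orange leaf edge (270,298)–(356,173).

```bash
cat > h.py <<'E'
import numpy as np, cv2
from scipy.spatial.transform import Rotation as R
def ray(f,uv):
    K=np.asarray(f['mtx']);k=f['k1']
    p=cv2.undistortPoints(np.array(uv,float).reshape(-1,1,2),K,np.array([k,0,0,0,0.]),None).reshape(-1,2)
    d=np.c_[p,np.ones(len(p))]@R.from_euler('xyz',f['orientation']).as_matrix().T
    return np.asarray(f['xyz']),d
def plane(f,uv,z):
    o,d=ray(f,uv); return o+d*((z-o[2])/d[:,2])[:,None]
def plane_n(f,uv,p0,n):
    o,d=ray(f,uv); return o+d*(((p0-o)@n)/(d@n))[:,None]
E
python3 - <<'E'
import pickle; from h import *
d=pickle.load(open('f0.pkl','rb')); t,s=d['top'],d['scene']
np.set_printoptions(precision=3,suppress=True)
im=cv2.resize(t['image'][90:370,150:400],None,fx=3.0/1.4,fy=3.0/1.4,interpolation=cv2.INTER_CUBIC)
cv2.imwrite('pics/t0c.png',im[:,:,::-1])
c=plane(t,[(252,133),(338,186),(268,290),(182,232)],.08);print(c,np.linalg.norm(np.roll(c,-1,0)-c,axis=1))
hs=cv2.cvtColor(t['image'],cv2.COLOR_RGB2HSV)
for nm,lo,hi in(('green rack',(45,80,60),(80,255,255)),):
    m=cv2.inRange(hs,lo,hi);m[:270]=0
    ct=max(cv2.findContours(m,0,2)[0],key=cv2.contourArea);b=cv2.boxPoints(cv2.minAreaRect(ct));print(nm,plane(t,b,.055))
for n,v in(('x',(1,0)),):
  for z in (0.08,): print('white top edge ray',[plane(t,[(168,228),(250,115)],zz).tolist() for zz in(.15,.17,.19)])
print('orange',[plane(t,[(273,300),(357,173)],zz).round(3).tolist() for zz in(.17,.192)])
E
```

```text
[[ 0.686  0.128  0.08 ]
 [ 0.59  -0.022  0.08 ]
 [ 0.413  0.095  0.08 ]
 [ 0.508  0.244  0.08 ]] [0.178 0.212 0.176 0.212]
green rack [[0.393 0.277 0.055]
 [0.444 0.228 0.055]
 [0.352 0.128 0.055]
 [0.303 0.177 0.055]]
white top edge ray [[[0.5054010221047406, 0.24752497894096206, 0.15000000000000002], [0.6897665719307483, 0.1256507036515787, 0.15000000000000002]], [[0.5028093224962231, 0.24160790955271697, 0.17000000000000004], [0.6812766215268251, 0.12363265467058168, 0.17000000000000004]], [[0.5002176228877057, 0.2356908401644719, 0.19000000000000006], [0.6727866711229019, 0.12161460568958464, 0.19000000000000006]]]
orange [[[0.401, 0.084, 0.17], [0.589, -0.04, 0.17]], [[0.402, 0.083, 0.192], [0.583, -0.036, 0.192]]]
```

View pics/t0c.png

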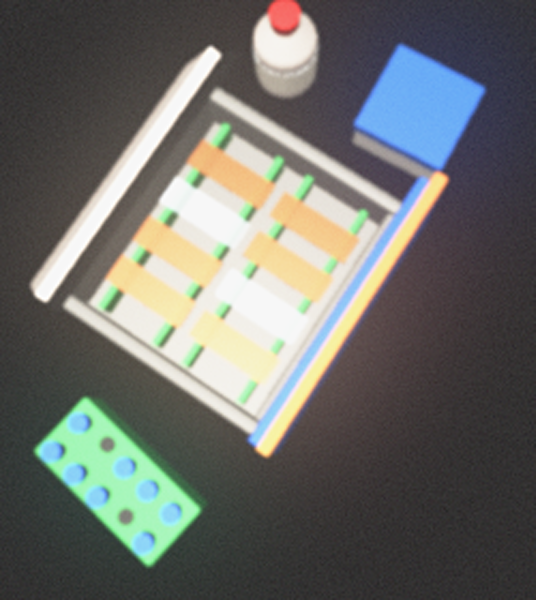

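The crop confirms the layout: white leaf at left, blue and orange at right, rack beyond the +x end at lower left, bottle and blue box near the −x end. Next I'll get the leaf angles from the scene view.

```bash
python3 - <<'E'
import pickle; from h import *
d=pickle.load(open('f0.pkl','rb')); s=d['scene']
im=cv2.resize(s['image'][120:310,220:420],None,fx=3,fy=3,interpolation=cv2.INTER_CUBIC)
cv2.imwrite('pics/s0c.png',im[:,:,::-1])
E
```

```text
(no output)
```

View pics/s0c.png

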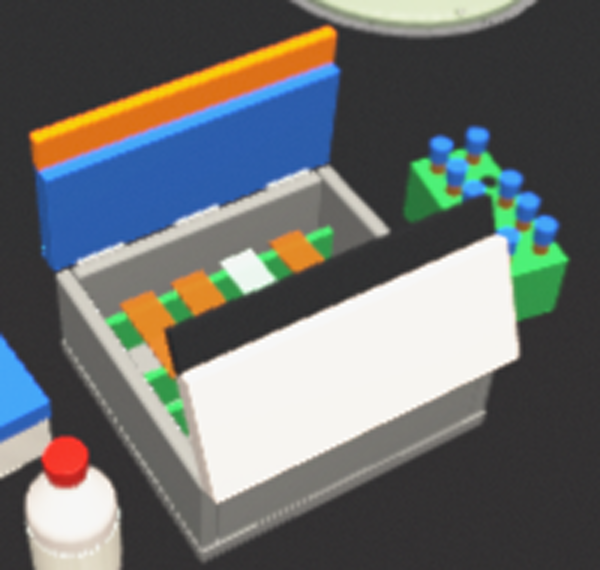

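```bash
python3 - <<'E'
import pickle; from h import *
np.set_printoptions(precision=3,suppress=True)
d=pickle.load(open('f0.pkl','rb')); s=d['scene']; t=d['top']
P=lambda *a:np.array(a,float)/3+[220,120]
b=plane(s,P((205,557),(485,418),(63,345)),0);print(b,np.linalg.norm(b[1]-b[0]),np.linalg.norm(b[2]-b[0]))
ex=b[1]-b[0];yaw0=np.arctan2(ex[1],ex[0]);print('yaw bench',yaw0)
o=plane(t,[(273,300),(357,173)],.192);v=o[0]-o[1];yaw1=np.arctan2(v[1],v[0]);print('yaw orange',yaw1)
yaw=(yaw0+yaw1)/2
ux=np.array([np.cos(yaw),np.sin(yaw),0]);uy=np.array([-ux[1],ux[0],0])
c1=(b[1]+b[2])/2; c=c1.copy();c[2]=0
print('yaw',yaw,'centre',c)
def loc(p): q=p-c; return np.c_[q@ux,q@uy,q[:,2]]
for nm,x,pts in(('-x white: shoulder,bottom,black',-.11,[(180,375),(215,500),(165,328)]),('+x white',.11,[(510,238),(518,355),(490,197)]),('-x blue',-.11,[(32,133),(40,172),(48,268)]),('+x blue',.11,[(335,28),(338,68)])):
    print(nm,loc(plane_n(s,P(*pts),c+x*ux,ux)))
print(loc(plane(t,[(252,133),(338,186),(268,290),(182,232)],.08)))
m=plane(t,[[228.0-50,270+0]],.055)
E
```

```text
[[ 0.694  0.144  0.   ]
 [ 0.509  0.263  0.   ]
 [ 0.586 -0.026  0.   ]] 0.22012855999659345 0.20107055820174125
yaw bench 2.5656932342401944
yaw orange 2.561319441855346
yaw 2.5635063380477705 centre [0.548 0.119 0.   ]
-x white: shoulder,bottom,black [[-0.11  -0.074  0.154]
 [-0.11  -0.114  0.083]
 [-0.11  -0.057  0.178]]
+x white [[ 0.11  -0.086  0.163]
 [ 0.11  -0.115  0.084]
 [ 0.11  -0.063  0.178]]
-x blue [[-0.11   0.116  0.188]
 [-0.11   0.11   0.16 ]
 [-0.11   0.116  0.065]]
+x blue [[0.11  0.109 0.192]
 [0.11  0.101 0.163]]
[[-0.11  -0.083  0.08 ]
 [-0.113  0.095  0.08 ]
 [ 0.1    0.093  0.08 ]
 [ 0.102 -0.083  0.08 ]]
```

Chest pose: centre (0.548, 0.119), yaw 2.564, and the base edges measure 220 and 201 mm as they should. The white leaf is at about 1.19 rad, the blue at about 1.55. I'll go high over to the outer side of the white leaf with the fingers shut.

```bash
python3 -m crank '{"linear":[[0,0,0.2],[0.1,0.17,0.4],[0.2,0.34,0.4],[0.3,0.51,0.4],[0.4,0.68,0.4]],"delta_rot":[[0,0,0],[0,0,0.2],[0,0,0.4],[0,0,0.55],[0,0,0.7]],"fingers":[-1,-1,-1,-1,-1]}'; python3 -m crank '{"linear":[[0.1,0.17,0],[0.2,0.34,0],[0.3,0.51,0],[0.4,0.68,0],[0.5,0.85,0]],"delta_rot":[[0,0,0.2],[0,0,0.4],[0,0,0.55],[0,0,0.7],[0,0,0.73]],"fingers":[-1,-1,-1,-1,-1]}'
```

```text
clock: 0.6
position: [0.241, -0.4473, 0.3282]
tool_rot: [3.141, 0.0, 0.607]
force: [0.9, -0.9, -0.8]
grip_width: 0.0121
finger_force: 0.0
clock: 1.1
position: [0.3658, -0.2346, 0.3279]
tool_rot: [3.141, 0.0, 0.989]
force: [1.1, -1.0, 0.1]
grip_width: 0.0004
finger_force: 0.0
```

```bash
python3 -m crank '{"linear":[[0.1,0.17,0],[0.2,0.34,0],[0.3,0.51,0],[0.4,0.68,0],[0.5,0.85,0]],"delta_rot":[[0,0,0],[0,0,0],[0,0,0],[0,0,0],[0,0,0]],"fingers":[-1,-1,-1,-1,-1]}'; python3 -m crank '{"linear":[[0.1,0.19,0],[0.2,0.38,0],[0.3,0.57,0],[0.4,0.76,0],[0.6,1,0]],"delta_rot":[[0,0,0],[0,0,0],[0,0,0],[0,0,0],[0,0,0]],"fingers":[-1,-1,-1,-1,-1]}';
cat > l.py <<'E'
from h import *; from workcell import observe
np.set_printoptions(precision=3,suppress=True)
c=np.array([.548,.119,0]);yaw=2.5635;ux=np.array([np.cos(yaw),np.sin(yaw),0]);uy=np.array([-ux[1],ux[0],0])
s=observe();p=np.array(s['position']);tip=p-[0,0,.017];q=tip-c
print('local tip',q@ux,q@uy,q[2],'F local',np.dot(s['force'],ux),np.dot(s['force'],uy),s['force'][2],s['clock'])
import sys
for a in sys.argv[1:]:
    y,z=map(float,a.split(','));w=c+uy*y+[0,0,z];print(a,(w-tip)/.25)
E
python3 l.py=.0 2>/dev/null; python3 l.py ' -.17,.16' ' -.105,.155' ' -.061,.144' ' -.038,.122' ' -.025,.097'
```

```text
clock: 1.6
position: [0.4909, -0.0222, 0.3278]
tool_rot: [3.141, 0.0, 0.986]
force: [0.9, -1.8, 0.8]
grip_width: 0.0003
finger_force: 0.0
clock: 2.1
position: [0.6144, 0.1948, 0.3277]
tool_rot: [-3.141, 0.0, 0.987]
force: [1.3, 0.1, 1.6]
grip_width: 0.0003
finger_force: 0.0
local tip -0.014185729486126133 -0.0997955329868256 0.31069618129522153 F local -1.017254600472956 -0.7656734234402376 1.579179756438048 2.1
 -.17,.16 [ 0.106  0.266 -0.603]
 -.105,.155 [-0.036  0.048 -0.623]
 -.061,.144 [-0.132 -0.099 -0.667]
 -.038,.122 [-0.183 -0.176 -0.755]
 -.025,.097 [-0.211 -0.22  -0.855]
```

```bash
python3 -m crank '{"linear":[[0.106,0.266,0],[0.106,0.266,-0.2],[0.106,0.266,-0.4],[0.106,0.266,-0.6],[0.106,0.266,-0.6]],"delta_rot":[[0,0,0],[0,0,0],[0,0,0],[0,0,0],[0,0,0]],"fingers":[-1,-1,-1,-1,-1]}'; python3 l.py ' -.115,.158' ' -.10,.155' ' -.08,.150' ' -.061,.144' ' -.048,.136' ' -.04,.120' ' -.03,.105' ' -.03,.097'
```

```text
clock: 2.6
position: [0.6381, 0.2575, 0.1715]
tool_rot: [-3.137, 0.008, 0.987]
force: [-0.7, -0.6, -0.1]
grip_width: -0.0001
finger_force: 0.0
local tip 0.00023691039160805838 -0.1651613089937204 0.15452599682907459 F local 0.3033339640741823 0.870088302614959 -0.06963307370277576 2.6
 -.115,.158 [-0.109 -0.169  0.014]
 -.10,.155 [-0.142 -0.219  0.002]
 -.08,.150 [-0.185 -0.286 -0.018]
 -.061,.144 [-0.227 -0.349 -0.042]
 -.048,.136 [-0.255 -0.393 -0.074]
 -.04,.120 [-0.273 -0.42  -0.138]
 -.03,.105 [-0.295 -0.453 -0.198]
 -.03,.097 [-0.295 -0.453 -0.23 ]
```

```bash
python3 -m crank '{"linear":[[-0.06,-0.1,0],[-0.11,-0.17,0],[-0.14,-0.22,0],[-0.165,-0.255,-0.01],[-0.185,-0.286,-0.02]],"delta_rot":[[0,0,0],[0,0,0],[0,0,0],[0,0,0],[0,0,0]],"fingers":[-1,-1,-1,-1,-1]}'; python3 l.py ' -.08,.150' ' -.065,.144' ' -.05,.136' ' -.04,.120' ' -.03,.105' ' -.03,.097'
```

```text
clock: 3.1
position: [0.5948, 0.1872, 0.1742]
tool_rot: [3.14, -0.001, 0.986]
force: [-0.3, -0.2, 0.3]
grip_width: -0.0001
finger_force: 0.0
local tip -0.0019846718468384122 -0.0826741772059949 0.15723645761097466 F local 0.09309364346026967 0.3194929070908652 0.2667715618854941 3.1
 -.08,.150 [-0.012 -0.005 -0.029]
 -.065,.144 [-0.045 -0.055 -0.053]
 -.05,.136 [-0.078 -0.105 -0.085]
 -.04,.120 [-0.1   -0.139 -0.149]
 -.03,.105 [-0.122 -0.172 -0.209]
 -.03,.097 [-0.122 -0.172 -0.241]
```

```bash
python3 -m crank '{"linear":[[-0.025,-0.03,-0.03],[-0.045,-0.055,-0.05],[-0.06,-0.08,-0.07],[-0.078,-0.105,-0.085],[-0.078,-0.105,-0.085]],"delta_rot":[[0,0,0],[0,0,0],[0,0,0],[0,0,0],[0,0,0]],"fingers":[-1,-1,-1,-1,-1]}'; python3 l.py ' -.05,.136' ' -.04,.120' ' -.03,.105' ' -.03,.097'
python3 - <<'E'
from workcell import grab_frame
import cv2
im=grab_frame('scene')['image'][60:330,180:450]
cv2.imwrite('pics/s1.png',cv2.resize(im,None,fx=2,fy=2)[:,:,::-1])
E
```

```text
clock: 3.6
position: [0.5742, 0.1602, 0.1508]
tool_rot: [-3.141, 0.002, 0.986]
force: [0.0, -0.1, -0.8]
grip_width: 0.0003
finger_force: 0.0
local tip 0.0005818778185664002 -0.048789590817125805 0.1337690438208592 F local -0.07115460658626434 0.020863204248669397 -0.8089614324934136 3.6
 -.05,.136 [0.005 0.003 0.009]
 -.04,.120 [-0.017 -0.031 -0.055]
 -.03,.105 [-0.039 -0.064 -0.115]
 -.03,.097 [-0.039 -0.064 -0.147]
```

View pics/s1.png

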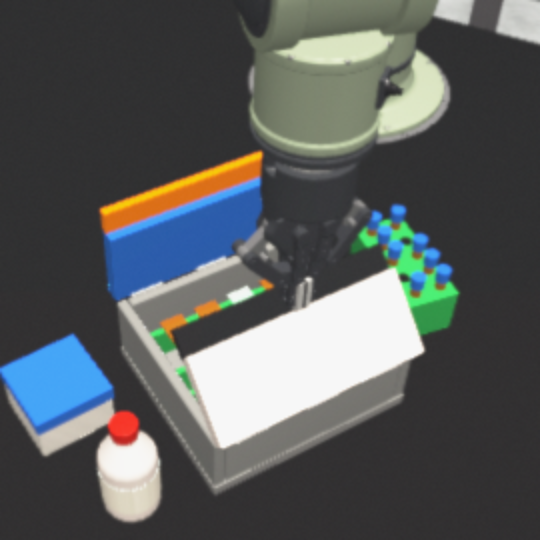

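The fingertips are at the leaf, near its shoulder (300,300). The leaf has swung inward: its shoulder corner moved to full-frame (272,239). Now I'll push almost straight down.

```bash
python3 -m crank '{"linear":[[0.003,0.003,-0.03],[-0.005,-0.01,-0.06],[-0.01,-0.02,-0.09],[-0.015,-0.025,-0.115],[-0.015,-0.03,-0.13]],"delta_rot":[[0,0,0],[0,0,0],[0,0,0],[0,0,0],[0,0,0]],"fingers":[-1,-1,-1,-1,-1]}'; python3 l.py ' -.04,.096' ' -.04,.094' ' -.04,.130'
```

```text
clock: 4.15
position: [0.5711, 0.1536, 0.1187]
tool_rot: [-3.141, 0.001, 0.987]
force: [-1.0, -0.3, 4.8]
grip_width: 0.0002
finger_force: 2.1
local tip -0.0004486851153349611 -0.04163288131923106 0.10166605323989483 F local 0.6636578688234279 0.7651665689445494 4.770726962779931 4.15
 -.04,.096 [-0.005 -0.004 -0.023]
 -.04,.094 [-0.005 -0.004 -0.031]
 -.04,.130 [-0.005 -0.004  0.113]
```

```bash
python3 -m crank '{"linear":[[0,0,-0.012],[0,0,-0.016],[0,0,-0.02]],"delta_rot":[[0,0,0],[0,0,0],[0,0,0]],"fingers":[-1,-1,-1]}'; python3 l.py ' -.04,.096'
```

```text
clock: 4.45
position: [0.5713, 0.1538, 0.1141]
tool_rot: [-3.142, 0.0, 0.987]
force: [-1.7, -2.1, 4.8]
grip_width: 0.0002
finger_force: 2.0
local tip -0.0004926885033916216 -0.041898940300241605 0.09706512102947984 F local 0.2546555456678581 2.7081536172011216 4.757953564951577 4.45
 -.04,.096 [-0.006 -0.005 -0.004]
```

```bash
python3 -m crank '{"linear":[[0,0,-0.01],[0,0,-0.015],[0,0,-0.015]],"delta_rot":[[0,0,0],[0,0,0],[0,0,0]],"fingers":[-1,-1,-1]}'; python3 l.py ' -.04,.096'
```

```text
clock: 4.75
position: [0.5713, 0.1537, 0.1103]
tool_rot: [-3.142, 0.0, 0.987]
force: [0.2, 0.1, 0.8]
grip_width: 0.0001
finger_force: 0.6
local tip -0.000508612422661564 -0.04180823142155439 0.09326254514147976 F local -0.13655355016148096 -0.1765533992883118 0.7908712632020214 4.75
 -.04,.096 [-0.006 -0.005  0.011]
```

```bash
python3 -m crank '{"linear":[[0,0,-0.008],[0,0,-0.012],[0,0,-0.012]],"delta_rot":[[0,0,0],[0,0,0],[0,0,0]],"fingers":[-1,-1,-1]}'; python3 -c "
from workcell import *
print(bot.finger_overhang)
import cv2
im=grab_frame('scene')['image'][90:310,200:420]
cv2.imwrite('pics/s2.png',cv2.resize(im,None,fx=2.5,fy=2.5)[:,:,::-1])"
```

```text
clock: 5.05
position: [0.5712, 0.1536, 0.1072]
tool_rot: [-3.141, 0.0, 0.986]
force: [-0.9, -1.3, 1.5]
grip_width: -0.0001
finger_force: 0.8
0.017
```

View pics/s2.png

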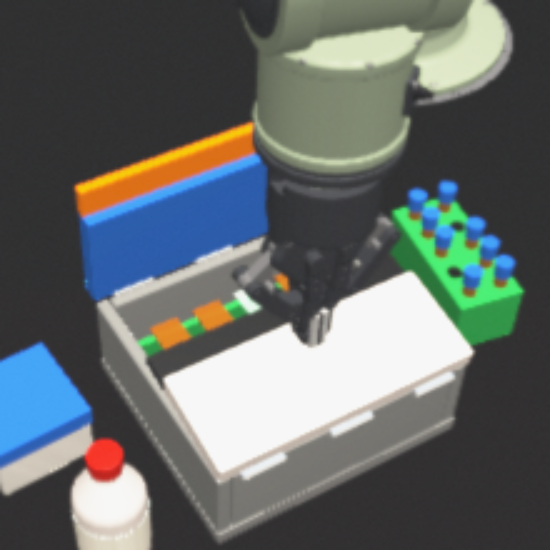

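The white leaf is nearly down, with its shoulder corner at crop (165,378) and the tip on white at (318,335). I'll check the height.

```bash
python3 l.py; python3 - <<'E'
import sys; sys.argv=['']
from l import *
from workcell import grab_frame
f=grab_frame('scene')
P=lambda *a:np.array(a,float)/2.5+[200,90]
for x,pts in((-.11,[(165,378),(222,478),(150,360)]),(.11,[(411,272),(472,352)])):
    w=plane_n(f,P(*pts),c+x*ux,ux)-c; print(np.c_[w@ux,w@uy,w[:,2]])
w=plane_n(f,P((318,342)),c,ux)-c; print('tip',w@uy,w[:,2])
E
```

```text
local tip -0.0004616885480289018 -0.04183168548396134 0.09021030142854294 F local 0.8203925279544247 -0.17174611636987025 -0.5216223327740974 5.1
local tip -0.0004616885480289018 -0.04183168548396134 0.09021030142854294 F local 0.8203925279544247 -0.17174611636987025 -0.5216223327740974 5.1
[[-0.11  -0.02   0.108]
 [-0.11  -0.104  0.087]
 [-0.11   0.004  0.103]]
[[ 0.11  -0.019  0.106]
 [ 0.11  -0.101  0.092]]
tip [-0.053] [0.118]
```

The leaf is still about 0.1–0.15 rad ajar, so I'll keep pressing until the force builds.

```bash
python3 -m crank '{"linear":[[0,0,-0.01],[0,0,-0.016],[0,0,-0.016]],"delta_rot":[[0,0,0],[0,0,0],[0,0,0]],"fingers":[-1,-1,-1]}'; python3 -m crank '{"linear":[[0,0,-0.01],[0,0,-0.016],[0,0,-0.016]],"delta_rot":[[0,0,0],[0,0,0],[0,0,0]],"fingers":[-1,-1,-1]}'; python3 l.py
```

```text
clock: 5.45
position: [0.5711, 0.1536, 0.103]
tool_rot: [-3.141, 0.0, 0.986]
force: [-0.2, -1.6, 0.8]
grip_width: -0.0001
finger_force: 0.4
clock: 5.75
position: [0.5712, 0.1537, 0.099]
tool_rot: [-3.141, 0.0, 0.986]
force: [0.6, -0.8, 0.6]
grip_width: -0.0
finger_force: 0.1
local tip -0.0004735770820112964 -0.041701587094756215 0.08204989013815357 F local -0.9063345863371258 0.3221747070816497 0.6200387898845543 5.75
```

```bash
python3 -c "
from workcell import *
import cv2,numpy as np
a=grab_frame('scene')['image'][150:310,240:420];b=grab_frame('wrist')['image']
a=cv2.resize(a,(450,400));b=cv2.resize(b,(350,400))
cv2.imwrite('pics/s3.png',np.hstack([a,b])[:,:,::-1])"
```

```text
(no output)
```

View pics/s3.png

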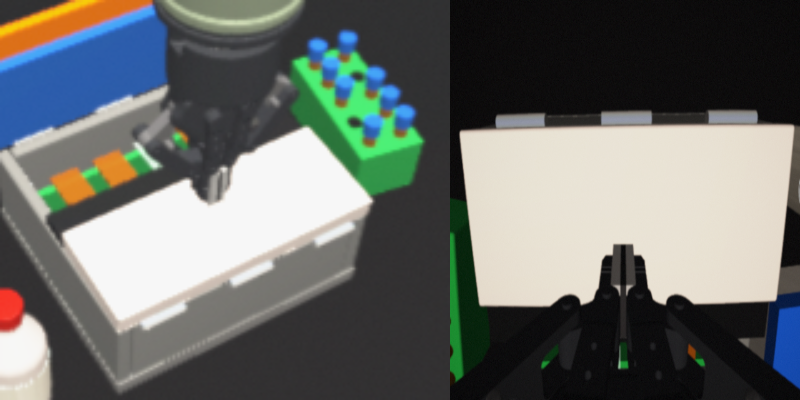

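The tip rests on white near the shoulder (215,195), and the leaf looks nearly level. I'll keep pressing for a firm stop.

```bash
for i in 1 2; do python3 -m crank '{"linear":[[0,0,-0.008],[0,0,-0.012],[0,0,-0.012]],"delta_rot":[[0,0,0],[0,0,0],[0,0,0]],"fingers":[-1,-1,-1]}'; done
```

```text
clock: 6.15
position: [0.5711, 0.1536, 0.0961]
tool_rot: [-3.141, 0.0, 0.986]
force: [-0.1, 0.8, -0.1]
grip_width: 0.0002
finger_force: 0.1
clock: 6.45
position: [0.5714, 0.1537, 0.0946]
tool_rot: [3.141, 0.0, 0.986]
force: [-8.6, -6.0, 27.6]
grip_width: -0.0005
finger_force: 14.1
```

```bash
python3 -m crank '{"linear":[[0,0,0.1],[0,0,0.3],[0,0,0.5]],"delta_rot":[[0,0,0],[0,0,0],[0,0,0]],"fingers":[-1,-1,-1]}';python3 -c "
from workcell import *
import cv2,numpy as np,pickle
f=grab_frame('scene');pickle.dump(f,open('f4.pkl','wb'))
a=f['image'][170:310,240:420];cv2.imwrite('pics/s4.png',cv2.resize(a,None,fx=4,fy=4)[:,:,::-1])"
```

```text
clock: 6.75
position: [0.5708, 0.1539, 0.2194]
tool_rot: [-3.14, 0.0, 0.987]
force: [1.2, -0.4, 0.4]
grip_width: -0.0002
finger_force: 0.0
```

View pics/s4.png

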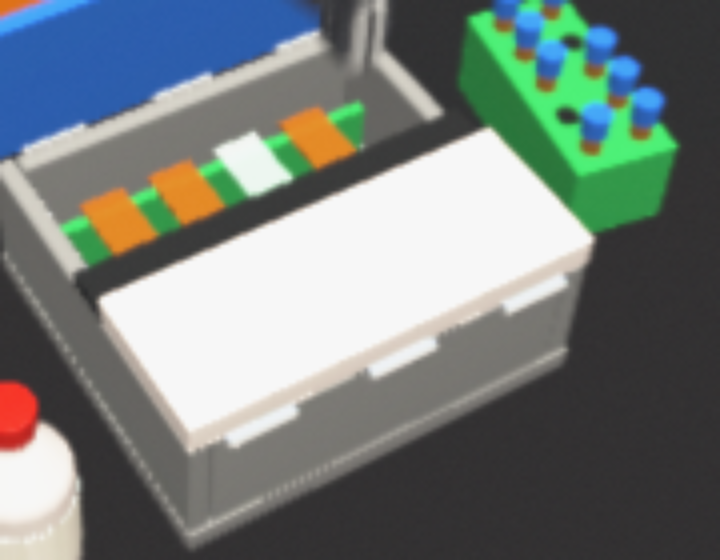

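```bash
python3 - <<'E'
import sys,pickle; sys.argv=['']
from l import *
f=pickle.load(open('f4.pkl','rb'))
P=lambda *a:np.array(a,float)/4+[240,170]
for x,pts in((-.11,[(100,300),(190,440),(80,275)]),(.11,[(490,128),(592,240)])):
    w=plane_n(f,P(*pts),c+x*ux,ux)-c; print(np.c_[w@uy,w[:,2]])
E
python3 -m crank '{"linear":[[0,0,0.2],[0,0,0.4],[-0.12,-0.18,0.4],[-0.24,-0.36,0.4],[-0.36,-0.54,0.4]],"delta_rot":[[0,0,0],[0,0,0],[0,0,0],[0,0,0],[0,0,0]],"fingers":[-1,-1,-1,-1,-1]}'; python3 l.py .18,.135 .15,.135
```

```text
local tip -0.0014320312457363968 -0.04450622225247387 0.21073862082789374 F local -2.251771533920241 -2.7072275059043687 10.370768698944703 6.8
[[-0.015  0.091]
 [-0.099  0.085]
 [ 0.006  0.087]]
[[-0.016  0.094]
 [-0.098  0.092]]
clock: 7.3
position: [0.487, 0.0279, 0.3182]
tool_rot: [3.141, -0.0, 0.987]
force: [1.0, -0.7, -0.2]
grip_width: 0.0004
finger_force: 0.0
local tip 0.0012731312740841064 0.10965449394039337 0.3011682401770702 F local -1.2153696894407906 0.00183493025128878 -0.18935052177600875 7.3
.18,.135 [-0.149 -0.238 -0.665]
.15,.135 [-0.084 -0.138 -0.665]
```

The white leaf is level: shoulder 91–94 mm and outer edge 85–92 mm in the same view, and the firm stop came at 27 N. Now the blue one, going down on its outer side.

```bash
python3 -m crank '{"linear":[[-0.149,-0.238,0],[-0.149,-0.238,0],[-0.149,-0.238,-0.2],[-0.149,-0.238,-0.4],[-0.149,-0.238,-0.6]],"delta_rot":[[0,0,0],[0,0,0],[0,0,0],[0,0,0],[0,0,0]],"fingers":[-1,-1,-1,-1,-1]}';  python3 l.py .135,.135 .11,.135 .086,.135 .07,.128 .055,.117 .045,.1 .04,.085
```

```text
clock: 7.8
position: [0.4509, -0.0307, 0.167]
tool_rot: [3.14, -0.001, 0.986]
force: [1.5, -0.8, -1.6]
grip_width: -0.0003
finger_force: 0.0
local tip -0.00048661193253268786 0.17841936276009174 0.15004928045270205 F local -1.737208794619148 -0.12466713981206967 -1.5859339744045973 7.8
.135,.135 [ 0.093  0.147 -0.06 ]
.11,.135 [ 0.148  0.23  -0.06 ]
.086,.135 [ 0.2    0.311 -0.06 ]
.07,.128 [ 0.235  0.364 -0.088]
.055,.117 [ 0.268  0.415 -0.132]
.045,.1 [ 0.29   0.448 -0.2  ]
.04,.085 [ 0.301  0.465 -0.26 ]
```

```bash
python3 -m crank '{"linear":[[0.05,0.07,-0.06],[0.093,0.147,-0.06],[0.12,0.19,-0.06],[0.148,0.23,-0.06],[0.17,0.27,-0.06]],"delta_rot":[[0,0,0],[0,0,0],[0,0,0],[0,0,0],[0,0,0]],"fingers":[-1,-1,-1,-1,-1]}';  python3 l.py .086,.133 .07,.126 .055,.115 .045,.1 .04,.085 |tail -5; python3 -m crank '{"linear":[[0.015,0.02,0],[0.03,0.04,0],[0.04,0.06,-0.01],[0.05,0.08,-0.015],[0.06,0.09,-0.02]],"delta_rot":[[0,0,0],[0,0,0],[0,0,0],[0,0,0],[0,0,0]],"fingers":[-1,-1,-1,-1,-1]}';  python3 l.py .055,.115 .045,.1 .04,.085; python3 -c "
from workcell import *
import cv2,numpy as np
f=grab_frame('scene')
a=f['image'][110:310,200:420];cv2.imwrite('pics/s5.png',cv2.resize(a,None,fx=2.5,fy=2.5)[:,:,::-1])"
```

```text
clock: 8.3
position: [0.4932, 0.0366, 0.1534]
tool_rot: [3.142, 0.001, 0.986]
force: [-2.0, -4.8, -2.5]
grip_width: 0.0
finger_force: 2.1
.086,.133 [ 0.031  0.042 -0.014]
.07,.126 [ 0.066  0.095 -0.042]
.055,.115 [ 0.099  0.145 -0.086]
.045,.1 [ 0.121  0.179 -0.146]
.04,.085 [ 0.132  0.196 -0.206]
clock: 8.8
position: [0.5084, 0.0597, 0.1482]
tool_rot: [-3.141, 0.0, 0.987]
force: [-3.5, -1.2, 0.4]
grip_width: -0.0001
finger_force: 1.7
local tip 0.0007975808854713134 0.07132797562045712 0.13121813696761886 F local 2.2825613858437226 2.870330423977435 0.42925781525855944 8.8
.055,.115 [ 0.038  0.053 -0.065]
.045,.1 [ 0.06   0.086 -0.125]
.04,.085 [ 0.071  0.103 -0.185]
```

View pics/s5.png

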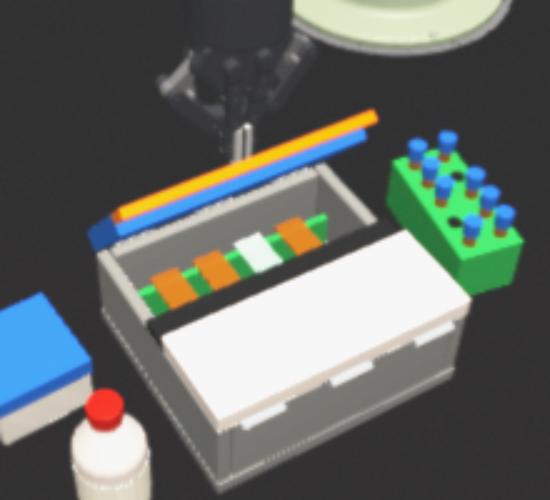

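The white leaf is still shut, and the blue leaf is swinging over ahead of the fingers, flange edge (115,213)–(378,117). I'll keep following it down.

```bash
python3 -m crank '{"linear":[[0.015,0.02,-0.02],[0.027,0.035,-0.043],[0.038,0.053,-0.065],[0.05,0.07,-0.09],[0.06,0.086,-0.125]],"delta_rot":[[0,0,0],[0,0,0],[0,0,0],[0,0,0],[0,0,0]],"fingers":[-1,-1,-1,-1,-1]}'; python3 -m crank '{"linear":[[0.005,0.008,-0.02],[0.01,0.015,-0.035],[0.01,0.015,-0.05],[0.01,0.015,-0.055]],"delta_rot":[[0,0,0],[0,0,0],[0,0,0],[0,0,0]],"fingers":[-1,-1,-1,-1]}';  python3 l.py
```

```text
clock: 9.35
position: [0.5245, 0.0821, 0.1174]
tool_rot: [3.14, -0.003, 0.987]
force: [1.4, 1.1, 5.7]
grip_width: -0.0001
finger_force: 2.4
clock: 9.75
position: [0.5258, 0.0847, 0.1031]
tool_rot: [-3.142, -0.0, 0.987]
force: [0.2, 1.9, 4.7]
grip_width: -0.0003
finger_force: 1.9
local tip -0.0001710279181824266 0.04082942206062659 0.08614083004797955 F local 0.8129505603996493 -1.683591131432052 4.692473791145821 9.75
```

```bash
python3 -m crank '{"linear":[[0,0,-0.01],[0,0,-0.02],[0,0,-0.028],[0,0,-0.028]],"delta_rot":[[0,0,0],[0,0,0],[0,0,0],[0,0,0]],"fingers":[-1,-1,-1,-1]}';python3 -m crank '{"linear":[[0,0,-0.005],[0,0,-0.008],[0,0,-0.008]],"delta_rot":[[0,0,0],[0,0,0],[0,0,0]],"fingers":[-1,-1,-1]}'
```

```text
clock: 10.15
position: [0.5256, 0.0844, 0.0961]
tool_rot: [-3.141, 0.0, 0.986]
force: [-0.5, -0.1, 0.9]
grip_width: -0.0
finger_force: 0.3
clock: 10.45
position: [0.5258, 0.0846, 0.0947]
tool_rot: [3.141, 0.0, 0.987]
force: [-2.4, 0.3, 13.1]
grip_width: 0.0002
finger_force: 6.1
```

This is the same stop height as the white leaf (TCP 94.7 mm). I'll press a bit more, lift away and check.

```bash
python3 -m crank '{"linear":[[0,0,-0.005],[0,0,-0.005]],"delta_rot":[[0,0,0],[0,0,0]],"fingers":[-1,-1]}';python3 -m crank '{"linear":[[0,0,0.2],[0,0,0.4],[0,0,0.6],[-0.2,-0.3,0.7],[-0.4,-0.5,0.7]],"delta_rot":[[0,0,0],[0,0,0],[0,0,0],[0,0,0],[0,0,0]],"fingers":[-1,-1,-1,-1,-1]}'; python3 -c "
from workcell import *
import cv2,numpy as np
a=grab_frame('scene')['image'][150:310,230:420];b=grab_frame('top')['image'][90:370,150:400]
a=cv2.resize(a,(475,400));b=cv2.resize(b,(325,400))
cv2.imwrite('pics/s6.png',np.hstack([a,b])[:,:,::-1])"
```

```text
clock: 10.65
position: [0.5259, 0.0846, 0.0945]
tool_rot: [3.14, 0.0, 0.986]
force: [-9.1, -1.2, 37.5]
grip_width: -0.0002
finger_force: 18.5
clock: 11.15
position: [0.4664, 0.0062, 0.2628]
tool_rot: [3.14, -0.001, 0.987]
force: [0.9, -2.0, -0.4]
grip_width: 0.0001
finger_force: 0.0
```

View pics/s6.png

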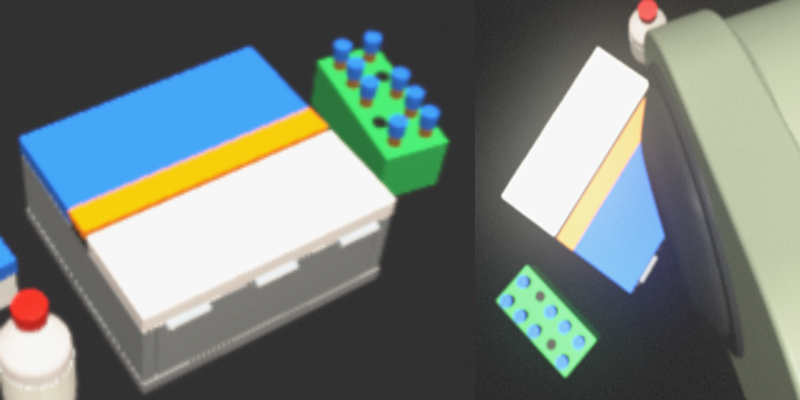

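Both leaves lie level, with the orange flange over the black step (seam at (200,180)). The rack hasn't moved and the robot is clear.

```bash
python3 -c "
from workcell import bot
print(bot.job_done())"
```

```text
the job is handed in; nothing more can be done
None
```

The job is handed in: I shut the white leaf first and then the blue one, both to a firm stop at the same height, with the orange flange lying over the black step; the rack looks unmoved in the final pictures.

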